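# Tuck a blank panel under the hold-down arm of the panel holder

## Task

Put the loose long aluminium panel away with its fellows: lay it on the holder's feed shelf and slide it lengthwise on top of the pile, under the weighted hold-down arm, until it is fully home against the back stop. Only then push the sliding side guide in so that the pile is snug between the guide and the fixed wall. Leave the short panel, which does not belong in this pile, and the other things on the desk where they are.

Things in the scene. Friction and masses are not known exactly. Their poses are not given: they have to be found in the camera images.
- stack_holder: Low plywood holder, fixed to the desk. Origin on the desk under the pile's centre; +x is the feed direction (feed shelf to back stop), z up. In its frame, mm: base board x -62 to 96, y -40 to 90, top z 10; fixed wall on the -y side, inner face y -30, x -44 to 58, top z 46; back stop of two posts at y +-15 to +-29, face x 55, top z 46; sliding guide on the +y side.
- feed_shelf (a point): Centre of the feed shelf's top, a board at the -x end of the holder, axes as the holder's. In the holder's frame it spans x -166 to -58, y -38 to 46, top z 27.5 mm, 1.5 mm above the pile of two (x -55 to 55, y -30 to 30, top z 26). Open at its end and sides.
- home (a point): Point of the holder where the centre of the third panel lies when fully home: 0, 0, 30 mm in the holder's frame; axes as the holder's.
- panel_c (a point): Centre of the loose long aluminium panel, 110 x 60 x 8 mm (x long, y wide, z thick), about 0.14 kg, lying flat on the desk at the start; same size as those in the pile.
- short_panel_c (a point): Centre of the other loose panel, 80 x 60 x 8 mm (x long, y wide), told apart by being shorter; to be left alone.
- pile_top_c (a point): Centre of the upper one of the two 110 x 60 x 8 mm panels already in the holder.
- hold_arm (a joint): Angle (rad) of the weighted steel hold-down arm, 24 mm wide, along the holder's y = 0, hinged at x 82, z 45 mm. 0: its toe rests on the pile of two; grows as the toe rises; about 0.08 with a third panel under it. Free hinge; presses with about 2 N by weight. Top of its round weight (radius 16, at x 15) z 63.
- toe (a point): Underside of the arm's toe, at x -16, y 0, z 26 mm in the holder's frame when it rests on the pile of two. From here the toe turns up at about 30 degrees towards the feed shelf, out to x -47, z 42, so that a panel pushed along from the feed shelf lifts the arm and slides under it.
- side_guide (a joint): Position (m) of the aluminium side guide, which slides along the holder's y: its inner face is at y = 30 mm + this value. 0: snug on a pile that touches the fixed wall; grows outwards, to 0.042 at most. Sliding friction about 2 N; it stays where it is left. No spring.
- guide_outer (a point): Centre of the guide's upright outer face (the face to push; 6 mm further out than its inner face). The face is 80 mm along x, from z 10 to z 48 mm; a foot flange 3 mm thick (screw heads to 7 mm above the base board) sticks out 16 mm from it at its bottom.
- jar_c (a point): White jar, 52 mm across, 60 mm tall, 8 mm above its underside; bystander.
- board_c (a point): Green circuit board, 52 x 78 x 11 mm, near its centre; bystander.
- driver_c (a point): Blue screwdriver, 144 x 15 x 16 mm, its middle; bystander.
There are look-alikes about, which are no part of the job. What is shaped like the part that bears pile_top_c but green is not meant.

How it is judged:
On the way, in this order (a step that is already met when the one before it is completed fails the run):
1. the long panel lies flat on the pile under the hold-down arm, home against the back stop (within 4 mm) (x of panel_c in the frame of stack_holder between -0.004 and 0.004 m and z of panel_c in the frame of stack_holder between 0.027 and 0.033 m and angle between the z axis of panel_c and the z axis of stack_holder, either way round below 0.05 rad and value of joint hold_arm between 0.05 and 0.11 rad), for 0.2 s.
2. the side guide is snug (within 4 mm) (value of joint side_guide below 0.004 m), for 0.2 s.
At the end, for the whole second after the job is handed in: The long panel rests flat on top of the pile under the hold-down arm, within 4 mm of the back stop, within 5 mm and 0.06 rad of square to the fixed wall; the pile is still in place (within 4 mm); the side guide is within 4 mm of snug; all this stays so (all of step 1 and value of joint side_guide below 0.004 m and y of panel_c in the frame of stack_holder between -0.005 and 0.005 m and angle between the x axis of panel_c and the x axis of stack_holder, either way round below 0.06 rad and x of pile_top_c in the frame of stack_holder between -0.004 and 0.004 m and z of pile_top_c in the frame of stack_holder between 0.019 and 0.025 m); the robot touches nothing.
It fails at once if the short panel is moved by more than 20 mm (distance of short_panel_c from where it was at the start of the episode above 0.02 m).
It fails at once if the jar is moved by more than 20 mm (distance of jar_c from where it was at the start of the episode above 0.02 m).
It fails at once if the circuit board is moved by more than 20 mm (distance of board_c from where it was at the start of the episode above 0.02 m).
It fails at once if the screwdriver is moved by more than 20 mm (distance of driver_c from where it was at the start of the episode above 0.02 m).
It also fails if it takes over 61 s, if anything falls off the work surface, if the arm or the gripper's body presses on something with over 40 N, if the wrist force passes 120 N, or if a joint passes its speed limit or range.

## Robot

A 6-joint arm with a two-finger parallel gripper is mounted at the origin on a cart in front of the work surface, level with it; the furniture and walls round the work are solid. World frame = base frame: x ahead of the robot, y to its left, z up, the work surface at z = 0. Lengths are in m, angles in rad, forces in N, time in s.
With the tool pointing down it reaches from about 0.25 to 0.725 m from the base axis. Payload 4 kg.
Tool frame: the origin (TCP) lies midway between the tips of the shut fingers; the grasp point (between the pads) lies 19 mm behind it; z points along the fingers, y is the line along which they close (so a half turn about z gives the same grasp; the last joint's range is limited). The gripper opens to 85 mm and grips with 20 to 120 N. Pads are 22 mm wide; open, the fingers measure 114 mm over their backs; the gripper's body (76 mm by 85 mm) begins 54 mm behind the grasp point. The pads swing forward as they close: fully open they stand 13 mm farther back than shut.
Start: joints at [-1.26, 0.241, 0.005, 1.335, 0, 1.571], TCP at [0.153, -0.476, 0.231] pointing down, gripper open.
Joint ranges: [-2.72, 2.72], [-1.05, 1.87], [-1.09, 1.28], [-1.99, 2.15], [-1.42, 1.44], [-3.14, 3.14]. Speed limits (rad/s): [2.79, 2.79, 3.14, 3.14, 3.14, 3.14].

## Interface

Orientations are given as a unit quaternion [x, y, z, w].
In Python, from workcell import status, camera, get_calibration, ticket gives the robot as it stands.
- The arm moves only by the shell command python3 -m creep 'ROWS' [OPENING]. ROWS is JSON, a list of rows, each a list of 6 numbers: the shift along the world's x, y, z in cm, then the turn, a rotation vector about the world's x, y, z in degrees. A call has 1 to 8 rows; each row shifts and turns the commanded pose from where the row before left it; what a row does not reach is not made up. A row lasts 1/10 s, in which the tool goes at most 50 mm and 8.59 degrees, less where a joint would pass 70% of its speed; a pose out of reach is approached as far as the arm can. A call is refused whole if a number of a shift passes 5 or a number of a turn 8.59, either way. A call with a gripper value outside its range is refused whole. OPENING is the opening, from -1 (shut) to 1 (fully open), so that 0 is half open, set as the call begins (- or left out, the last holds). The fingers move at their own pace and stop on an object; the grip force is fixed at half the most. Time passes only in rows, so rows that do not move let the fingers close. It gives the time, the measured TCP pose, the force, the opening and the grip force at its end, in the units of the state.
- status.get_obs(): the state, without advancing time (a new reading comes with each control period).
- camera(name): name is "scene" or "top" or "wrist"; returns the picture (384x512x3 uint8, red, green, blue); there is no depth.
- get_calibration(name): a dict with "fx", "fy", "cx", "cy" (pixels), "rvec" (rotation vector, rad) and "tvec" (3), from world to camera coordinates, as OpenCV has them; the wrist camera has in their place "tool_from_camera" (4x4, takes a point from camera to tool coordinates, whose origin is the TCP and whose axes are the flange's). Camera axes: x right, y down, z forward; pixel columns grow to the right and rows downward; lengths in m; the calibration is good to about 2 mm. A picture is of the moment at which its call begins: read the wrist's pose just before it. get_calibration takes no time and is no camera call.
- ticket.job_done(): hands the job in; it is judged then, once.
The state is a dict: "clock": time; "joint_pos": joint angles; "joint_vel": joint speeds; "tau": joint torques, N m; "eef_pos": TCP position; "tool_rot": TCP orientation; "ft_force": force on the tool from outside, world axes, zero at the start; "ft_torque": the same for the moment, N m; "grip_width": finger opening in m; "grasp_force": force on a finger pad.
Only numpy, scipy, OpenCV 4.12 (cv2) and the standard library are available. Lean on these libraries where they do the work, as an engineer would, in place of code of your own. Each camera call takes 0.05 s, during which the arm holds its last target. There are 200 camera calls.

## Working session

There is one attempt and no reset: what is moved stays moved. The work goes in short steps, Python scripts to look and compute and a shell command to move; the robot and the scene stay as the last step left them, time stands still between calls to the robot, and variables do not carry over. Pictures are saved under pics/ and viewed, at most 10 in all, crops included, and the job is handed in when it is done.

```bash
mkdir -p pics
cat > h.py <<'E'
import numpy as np, cv2
from workcell import status, camera, get_calibration, ticket
from scipy.spatial.transform import Rotation as R
def cam(name,obs=None):
    c=get_calibration(name)
    K=np.array([[c['fx'],0,c['cx']],[0,c['fy'],c['cy']],[0,0,1]])
    if 'rvec' in c:
        Rm=cv2.Rodrigues(np.array(c['rvec'],float))[0]; t=np.array(c['tvec'],float)
    else:
        T=np.array(c['tool_from_camera']); W=np.eye(4); W[:3,:3]=R.from_quat(obs['tool_rot']).as_matrix(); W[:3,3]=obs['eef_pos']
        M=np.linalg.inv(W@T); Rm=M[:3,:3]; t=M[:3,3]
    return K,Rm,t
def ray(c,uv,z):
    K,Rm,t=c; uv=np.atleast_2d(np.array(uv,float))
    d=(Rm.T@np.linalg.inv(K)@np.c_[uv,np.ones(len(uv))].T).T; o=-Rm.T@t
    return o+d*((z-o[2])/d[:,2])[:,None]
def proj(c,P):
    K,Rm,t=c; p=(K@(Rm@np.atleast_2d(P).T+t[:,None])).T; return p[:,:2]/p[:,2:]
E
python3 - <<'E'
from h import *
for n in ("top","scene"):
    im=camera(n); cv2.imwrite(f"pics/{n}0.png",cv2.cvtColor(cv2.resize(im,None,fx=1.5,fy=1.5,interpolation=cv2.INTER_CUBIC),cv2.COLOR_RGB2BGR)); np.save(f"{n}0.npy",im)
    K,Rm,t=cam(n); print(n,-Rm.T@t,K[0,0])
o=status.get_obs(); print(o['tool_rot'],o['eef_pos'],o['grip_width'],o['clock']); print(get_calibration('wrist'))
E
```

```text
top [0.38853361 0.08274454 1.44154836] 448.8555409859132
scene [-0.42613812  0.87239017  0.8576383 ] 416.98007905678145
[ 9.87948354e-01  1.54780835e-01 -1.52643560e-04 -9.58756325e-04] [ 0.15272894 -0.47548512  0.2304776 ] 0.08535510774691558 0.1
{'fx': 284.41970239706376, 'fy': 284.41970239706376, 'cx': 250.98304216566623, 'cy': 189.5506299272909, 'tool_from_camera': array([[ 7.25554225e-04, -9.61020411e-01, -2.76476480e-01,
         7.00160713e-02],
       [ 9.99999713e-01,  6.36445405e-04,  4.12031402e-04,
        -2.34999518e-03],
       [-2.20008401e-04, -2.76476699e-01,  9.61020596e-01,
        -1.43257426e-01],
       [ 0.00000000e+00,  0.00000000e+00,  0.00000000e+00,
         1.00000000e+00]])}
```

View pics/top0.png

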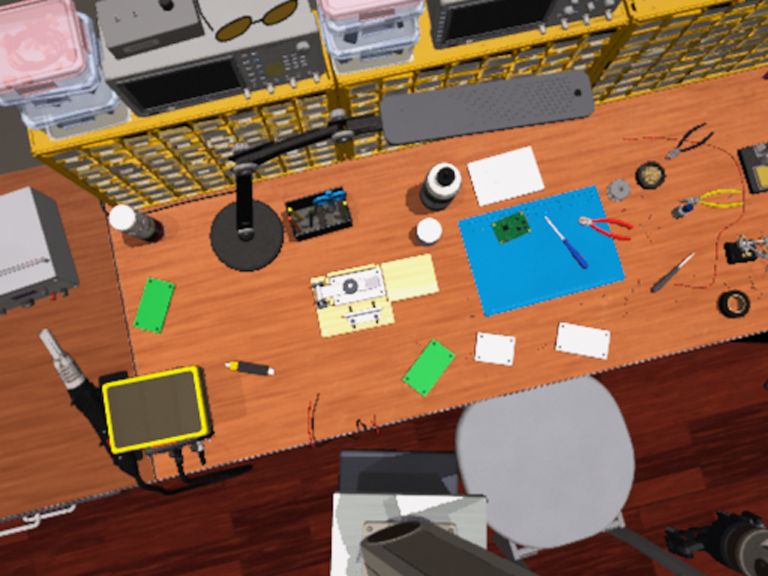

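View pics/scene0.png

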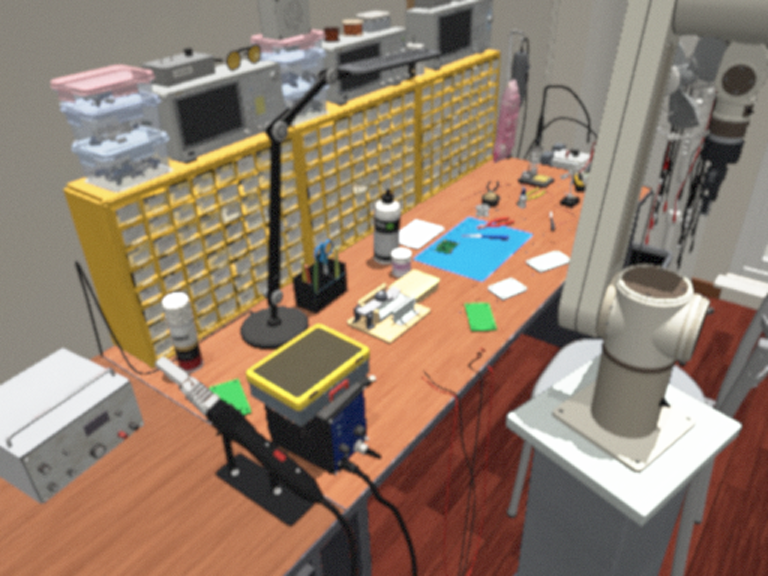

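The top view (1.5x) shows the holder at (352,297) with its feed shelf at (410,277) to the right. The long loose panel is at (583,340) and the short one at (495,348). The feed direction runs left in the image and the guide is on the robot's side.

Run:
```python
from h import *
im=np.load("top0.npy"); c=cam("top")
hsv=cv2.cvtColor(im,cv2.COLOR_RGB2HSV)
def rects(mask,z,lo):
    for k in cv2.findContours(mask.astype(np.uint8),cv2.RETR_EXTERNAL,cv2.CHAIN_APPROX_NONE)[0]:
        if cv2.contourArea(k)<lo: continue
        r=cv2.minAreaRect(k); b=ray(c,cv2.boxPoints(r),z)[:,:2]
        e=np.array([b[1]-b[0],b[2]-b[1]]); l=np.linalg.norm(e,axis=1); i=l.argmax()
        print(np.round(np.array(r[0])*1.5),'c',b.mean(0).round(4),'size',(l*1000).round(1),'ang',np.degrees(np.arctan2(e[i][1],e[i][0])).round(1))
w=(hsv[...,1]<40)&(hsv[...,2]>170); w[:200]=0; w[260:]=0;w[:,:180]=0
rects(w,0.008,100)
p=ray(c,[(583/1.5,340/1.5)],0.008);print(p)
y=(hsv[...,0]>18)&(hsv[...,0]<36)&(hsv[...,1]>40)&(hsv[...,1]<160)&(hsv[...,2]>150); y[:,:190]=0;y[:,300:]=0;y[:160]=0;y[235:]=0
rects(y,0.0275,50)
a=np.vstack([cv2.resize(x,None,fx=6,fy=6,interpolation=cv2.INTER_CUBIC) for x in [im[160:230,200:300]]])
cv2.imwrite("pics/hold.png",a[...,::-1])
```

```text
[569. 382.] c [ 0.3884 -0.3313] size [ 25.1 137. ] ang -88.5
[494. 348.] c [ 0.4564 -0.1723] size [59.6 81.1] ang -96.0
[582. 340.] c [ 0.4789 -0.3599] size [ 59.8 111.1] ang -99.0
[363. 315.] c [0.5186 0.1079] size [81.  27.2] ang -75.8
[[ 0.47889693 -0.36186307  0.008     ]]
[344. 273.] c [0.6055 0.1505] size [146.4  22.6] ang -71.4
[378. 298.] c [0.5547 0.0778] size [283.5 119.3] ang -56.2
```

View pics/hold.png

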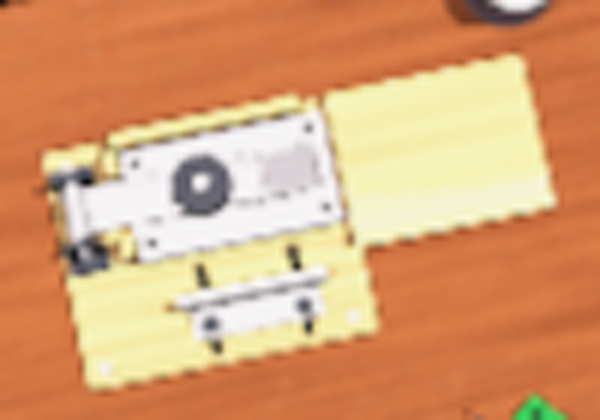

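The crop shows the shelf corners at about (322,95), (525,55), (553,205) and (355,245), with the pile under the arm, its weight at (202,183). The guide is well out at (250,290).

```bash
python3 -m creep '[[4.1,1.45,-0.8,0,0,8],[4.1,1.45,-0.8,0,0,8],[4.1,1.45,-0.8,0,0,8],[4.1,1.45,-0.8,0,0,8],[4.1,1.45,-0.8,0,0,8],[4.1,1.45,-0.8,0,0,8],[4.1,1.45,-0.8,0,0,8],[4.1,1.45,-0.8,0,0,8]]' 1; python3 -m creep '[[0,0,0,0,0,0],[0,0,0,0,0,0]]'
python3 - <<'E'
from h import *
c=cam("top")
p=np.array([(322,95),(525,55),(553,205),(355,245)])/6+[200,160]-0.4
b=ray(c,p,0.0275)[:,:2]; print(b.round(4),np.linalg.norm(np.roll(b,-1,0)-b,axis=1))
ex=(b[0]-b[1]+b[3]-b[2]); a=np.arctan2(ex[1],ex[0]); m=b.mean(0); ux=np.array([np.cos(a),np.sin(a)]); uy=np.array([-ux[1],ux[0]])
print('ang',np.degrees(a),'shelf',m,'holder',m+0.112*ux-0.004*uy)
o=status.get_obs(); im=camera("wrist"); cw=cam("wrist",o)
hsv=cv2.cvtColor(im,cv2.COLOR_RGB2HSV)
w=((hsv[...,1]<60)&(hsv[...,2]>150)).astype(np.uint8)
for k in cv2.findContours(w,cv2.RETR_EXTERNAL,cv2.CHAIN_APPROX_NONE)[0]:
    if cv2.contourArea(k)<1500: continue
    b=ray(cw,cv2.boxPoints(cv2.minAreaRect(k)),0.008)[:,:2]; e=np.array([b[1]-b[0],b[2]-b[1]]); l=np.linalg.norm(e,axis=1); i=l.argmax()
    print(b.mean(0).round(4),l.round(4),np.degrees(np.arctan2(e[i][1],e[i][0])))
print(o['eef_pos'],R.from_quat(o['tool_rot']).as_matrix().round(3))
cv2.imwrite("pics/w1.png",im[...,::-1])
E
```

```text
clock: 0.9
eef_pos: [0.4822, -0.359, 0.1664]
tool_rot: [0.754, 0.657, -0.0, -0.0]
ft_force: [-0.7, -0.3, 1.2]
grip_width: 0.0855
grasp_force: 0.0
clock: 1.1
eef_pos: [0.4811, -0.359, 0.166]
tool_rot: [0.755, 0.655, -0.001, -0.001]
ft_force: [-0.8, -0.1, 0.6]
grip_width: 0.0855
grasp_force: 0.0
[[ 0.6294  0.0757]
 [ 0.6541 -0.0321]
 [ 0.5738 -0.0482]
 [ 0.5496  0.0561]] [0.11060198 0.08195084 0.10715081 0.08219583]
ang 102.99522883578966 shelf [0.60172475 0.01289397] holder [0.58043687 0.122925  ]
[ 0.4784 -0.3597] [0.0581 0.1084] -96.57369730068278
[ 0.3118 -0.3308] [0.147 0.214] -74.97572860128146
[ 0.48108652 -0.35897009  0.16595415] [[ 0.141  0.99  -0.002]
 [ 0.99  -0.141  0.001]
 [ 0.001 -0.003 -1.   ]]
```

View pics/w1.png

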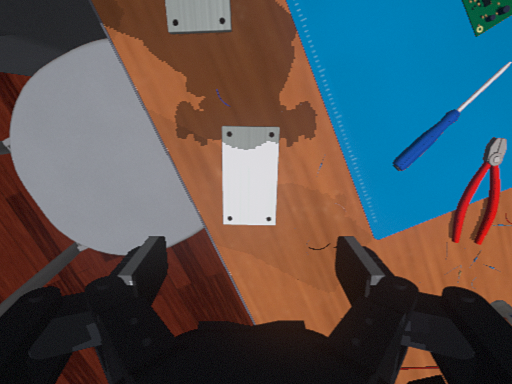

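The wrist view shows the long panel with corners at about (222,127), (279,127), (274,225) and (223,225), partly in shadow. The short panel is at the top, around (198,15).

Run:
```python
from h import *
o=status.get_obs(); cw=cam("wrist",o)
b=ray(cw,[(222,126.5),(279.5,126.5),(274.5,225),(222.5,225)],0.008)[:,:2]
print(b.round(4),b.mean(0),np.linalg.norm(np.roll(b,-1,0)-b,axis=1))
e=b[0]+b[1]-b[2]-b[3]; f=b[0]+b[3]-b[1]-b[2]; print(np.degrees(np.arctan2(e[1],e[0])),np.degrees(np.arctan2(f[1],f[0])))
```

```text
[[ 0.4568 -0.3023]
 [ 0.5159 -0.3107]
 [ 0.4976 -0.4196]
 [ 0.4386 -0.4112]] [ 0.47723683 -0.36094167] [0.05969867 0.1103844  0.05956655 0.11041337]
80.47906137226248 171.85042524382416
```

```bash
python3 -m creep '[[-0.3,-0.15,-4,0,0,-1],[0,0,-4,0,0,0],[0,0,-4,0,0,0],[0,0,-3,0,0,0],[0,0,-2,0,0,0],[0,0,0,0,0,0],[0,0,0,0,0,0]]' 1; python3 -m creep '[[0,0,0,0,0,0],[0,0,0,0,0,0],[0,0,0,0,0,0],[0,0,0,0,0,0],[0,0,0,0,0,0],[0,0,0,0,0,0]]' -1;python3 -m creep '[[0,0,0,0,0,0],[0,0,0,0,0,0],[0,0,0,0,0,0]]'
```

```text
clock: 1.85
eef_pos: [0.477, -0.3625, -0.002]
tool_rot: [0.762, 0.647, -0.0, 0.0]
ft_force: [-0.1, 0.2, 0.9]
grip_width: 0.0853
grasp_force: 0.0
clock: 2.45
eef_pos: [0.4791, -0.3629, 0.0002]
tool_rot: [0.762, 0.648, 0.0, 0.002]
ft_force: [-1.5, 0.0, 5.5]
grip_width: 0.0573
grasp_force: 62.4
clock: 2.75
eef_pos: [0.479, -0.3629, 0.0001]
tool_rot: [0.762, 0.648, 0.0, 0.002]
ft_force: [-1.7, -0.2, 6.5]
grip_width: 0.0572
grasp_force: 62.4
```

```bash
python3 -m creep '[[0,0,3,0,0,0],[0,0,4,0,0,0],[0,0,4,0,0,0],[0,0,4,0,0,0],[0,0,0,0,0,0]]' -1; python3 -m creep '[[1.64,4.5,0,0,0,2.8],[1.64,4.5,0,0,0,2.8],[1.64,4.5,0,0,0,2.8],[1.64,4.5,0,0,0,2.8],[1.64,4.5,0,0,0,2.8],[1.64,4.5,0,0,0,2.8],[1.64,4.5,0,0,0,2.8],[1.64,4.5,0,0,0,2.8]]'; python3 -m creep '[[0,0,0,0,0,0],[0,0,0,0,0,0],[0,0,0,0,0,0]]'
python3 - <<'E'
from h import *
o=status.get_obs(); im=camera("wrist"); np.save("w2.npy",im)
import pickle; pickle.dump(o,open("w2.pkl","wb"))
cv2.imwrite("pics/w2.png",cv2.resize(im,None,fx=1.5,fy=1.5)[...,::-1])
E
```

```text
clock: 3.25
eef_pos: [0.4816, -0.3643, 0.1557]
tool_rot: [0.761, 0.648, 0.002, 0.007]
ft_force: [1.4, -0.5, 0.4]
grip_width: 0.0575
grasp_force: 64.5
clock: 4.05
eef_pos: [0.6092, 0.0004, 0.1473]
tool_rot: [0.62, 0.784, -0.0, 0.0]
ft_force: [0.1, -1.0, -1.2]
grip_width: 0.0573
grasp_force: 64.5
clock: 4.35
eef_pos: [0.6085, -0.0023, 0.147]
tool_rot: [0.621, 0.783, -0.0, -0.0]
ft_force: [-0.6, -0.1, -2.2]
grip_width: 0.0575
grasp_force: 64.5
```

View pics/w2.png

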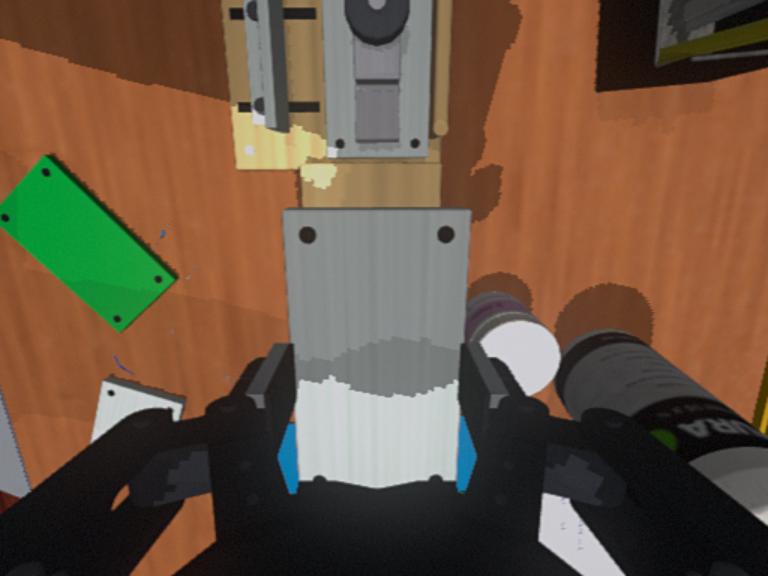

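The pile's near edge has corners at (328,157) and (429,157) at 1.5x. The held panel's front corners are at (284,209) and (471,208), and it is square in the gripper. The jar, at (515,345), stands close on the wall side, so I'll check the clearance.

Run:
```python
from h import *
import pickle
o=pickle.load(open("w2.pkl","rb")); cw=cam("wrist",o)
g=lambda pts,z: ray(cw,np.array(pts,float)/1.5-0.2,z)[:,:2]
T=R.from_quat(o['tool_rot']).as_matrix(); print('yaw',np.degrees(np.arctan2(T[1,0],T[0,0])),o['eef_pos'])
p=g([(328,157),(429,157),(323.5,20),(430,20)],0.026); print('pile',p.round(4),np.linalg.norm(p[0]-p[1]))
d=(p[2]-p[0]+p[3]-p[1]);d1=p[0]-p[1]
print('ang sides',np.degrees(np.arctan2(d[1],d[0])),'ang end+90',np.degrees(np.arctan2(d1[1],d1[0]))-90)
a=np.radians(103);ux=np.array([np.cos(a),np.sin(a)]);uy=np.array([-ux[1],ux[0]])
h=p[:2].mean(0)+0.055*ux; print('holder from pile',h)
for n,c,z in(("toptop",[(515,360)],.052),("shelf edge",[(302,207),(440,207)],.0275),("toe",[(356,140),(398,140)],.03),("wall",[(433,134)],.046),("held",[(284,209),(471,208)],o['eef_pos'][2]+.008),("guide",[(262,100),(288,130)],.048)):
    q=g(c,z); print(n,q.round(4),'holder frame',np.c_[(q-h)@ux,(q-h)@uy].round(4))
# jar in top
ct=cam("top"); print('jar top view',ray(ct,[(428/1.5,231/1.5)],.052), proj(cw,np.r_[h,0.03])*1.5)
q=ray(ct,[(428/1.5,231/1.5)],.052)[0,:2]; print((q-h)@ux,(q-h)@uy)
```

```text
yaw 103.15770807396964 [ 0.60849347 -0.0022637   0.14703063]
pile [[0.5627 0.0642]
 [0.6211 0.0779]
 [0.5462 0.1341]
 [0.6029 0.1474]] 0.05994175955768122
ang sides 104.02720887692466 ang end+90 -256.8011294209448
holder from pile [0.5795484  0.12467276]
toptop [[ 0.7006 -0.026 ]] holder frame [[-0.1741 -0.0841]]
shelf edge [[0.5532 0.032 ]
 [0.6351 0.0512]] holder frame [[-0.0844  0.0465]
 [-0.0841 -0.0376]]
toe [[0.5771 0.0772]
 [0.6007 0.0828]] holder frame [[-0.0457  0.0131]
 [-0.0456 -0.0112]]
wall [[0.6179 0.0892]] holder frame [[-0.0432 -0.0294]]
held [[0.5665 0.0478]
 [0.6236 0.0615]] holder frame [[-0.072   0.03  ]
 [-0.0715 -0.0287]]
guide [[0.5257 0.0848]
 [0.5416 0.0733]] holder frame [[-0.0267  0.0614]
 [-0.0415  0.0486]]
jar top view [[ 0.69684276 -0.02372461  0.052     ]] [[378.68074108  52.01137657]]
-0.17097944980647165 -0.08090596911053004
```

```bash
python3 -m creep '[[-0.42,0.93,-4,0,0,0],[0,0,-4,0,0,0],[0,0,-2,0,0,0],[0,0,-1,0,0,0],[0,0,-0.5,0,0,0],[0,0,0,0,0,0],[0,0,0,0,0,0]]'; python3 -m creep '[[0,0,-0.2,0,0,0],[0,0,0,0,0,0]]'
python3 - <<'E'
from h import *
o=status.get_obs(); d=o['eef_pos'][:2]-np.array([.5796,.1245]); a=np.radians(103.1)
print(d@[np.cos(a),np.sin(a)],d@[-np.sin(a),np.cos(a)],o['eef_pos'],o['ft_force'])
E
```

```text
clock: 5.1
eef_pos: [0.6062, 0.0073, 0.0338]
tool_rot: [0.621, 0.784, 0.001, 0.001]
ft_force: [0.6, -0.4, -1.0]
grip_width: 0.057
grasp_force: 64.5
clock: 5.3
eef_pos: [0.6056, 0.0078, 0.0312]
tool_rot: [0.621, 0.784, 0.001, 0.001]
ft_force: [-0.7, -0.1, -1.8]
grip_width: 0.0572
grasp_force: 64.5
-0.11954893937310501 0.0011715461584511176 [0.60555487 0.00779667 0.03120784] [-0.65409883 -0.10372047 -1.77455886]
```

```bash
python3 -m creep '[[-0.1,0,-0.2,0,0,0],[0,0,-0.1,0,0,0],[0,0,0,0,0,0]]'; python3 -m creep '[[0,0,-0.1,0,0,0],[0,0,0,0,0,0]]'
```

```text
clock: 5.6
eef_pos: [0.6039, 0.0079, 0.0278]
tool_rot: [0.621, 0.784, 0.0, 0.0]
ft_force: [-1.1, -0.3, 2.0]
grip_width: 0.0571
grasp_force: 65.0
clock: 5.8
eef_pos: [0.6039, 0.0079, 0.0277]
tool_rot: [0.621, 0.784, 0.0, 0.0]
ft_force: [-3.8, 0.5, 8.0]
grip_width: 0.0572
grasp_force: 65.8
```

```bash
python3 -m creep '[[-0.11,0.49,0.1,0,0,0],[-0.22,0.97,0,0,0,0],[-0.22,0.97,0,0,0,0],[0,0,0,0,0,0]]'; python3 -m creep '[[-0.22,0.97,0,0,0,0],[-0.22,0.97,0,0,0,0],[0,0,0,0,0,0]]'; python3 -m creep '[[-0.22,0.97,0,0,0,0],[0,0,0,0,0,0],[0,0,0,0,0,0]]';python3 - <<'E'
from h import *
o=status.get_obs(); d=o['eef_pos'][:2]-np.array([.5796,.1245]); a=np.radians(103.1)
print(d@[np.cos(a),np.sin(a)],d@[-np.sin(a),np.cos(a)])
im=camera("wrist"); np.save("w3.npy",im)
cv2.imwrite("pics/w3.png",cv2.resize(im,None,fx=1.5,fy=1.5)[...,::-1])
E
```

```text
clock: 6.2
eef_pos: [0.5988, 0.0336, 0.0277]
tool_rot: [0.62, 0.784, 0.001, 0.0]
ft_force: [1.0, 0.2, 2.6]
grip_width: 0.0574
grasp_force: 65.1
clock: 6.5
eef_pos: [0.5949, 0.0508, 0.0279]
tool_rot: [0.621, 0.784, -0.0, 0.002]
ft_force: [0.7, -4.5, 2.8]
grip_width: 0.057
grasp_force: 65.2
clock: 6.8
eef_pos: [0.5924, 0.0611, 0.0277]
tool_rot: [0.621, 0.784, 0.0, 0.001]
ft_force: [1.1, -2.7, 4.2]
grip_width: 0.0573
grasp_force: 65.2
-0.06467371557623011 0.001892274016573911
```

View pics/w3.png

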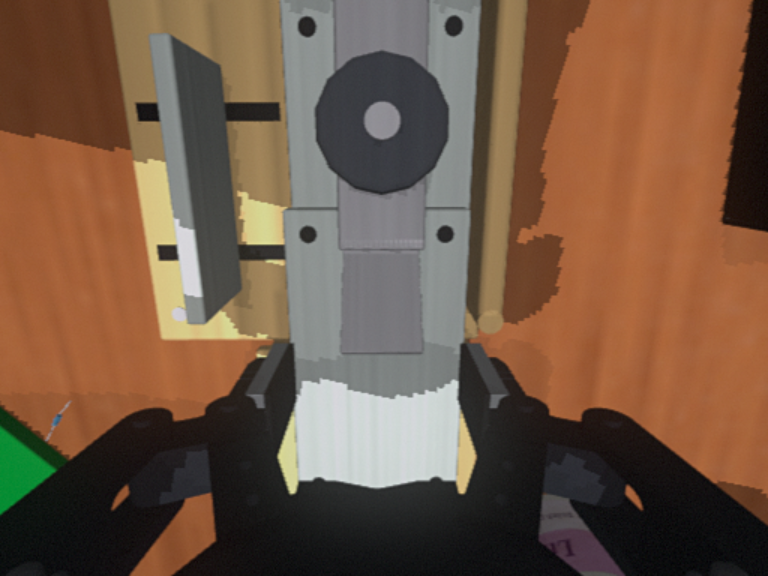

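The panel is under the toe: its front edge at row 208 is past the toe edge at 248. There is a gap to the wall at column 480. I'll release, lift and go round behind it.

```bash
python3 -m creep '[[0,0,0.05,0,0,0],[0,0,0,0,0,0],[0,0,0,0,0,0],[0,0,0,0,0,0]]' 0.8; python3 -m creep '[[0,0,2,0,0,0],[0,0,3,0,0,0],[0.45,-1.95,1,0,0,0],[0.8,-3.4,0,0,0,0],[0.5,-2.1,0,0,0,0],[0,0,0,0,0,0],[0,0,0,0,0,0]]' -0.3
python3 - <<'E'
from h import *
o=status.get_obs(); d=o['eef_pos'][:2]-np.array([.5796,.1245]); a=np.radians(103.1)
print(d@[np.cos(a),np.sin(a)],d@[-np.sin(a),np.cos(a)])
im=camera("wrist"); np.save("w4.npy",im)
cv2.imwrite("pics/w4.png",cv2.resize(im,None,fx=1.5,fy=1.5)[...,::-1])
E
```

```text
clock: 7.25
eef_pos: [0.5912, 0.0614, 0.0273]
tool_rot: [0.621, 0.784, -0.0, -0.001]
ft_force: [-0.7, -0.7, 0.2]
grip_width: 0.0769
grasp_force: 0.0
clock: 7.95
eef_pos: [0.609, -0.0135, 0.0875]
tool_rot: [0.621, 0.783, 0.0, -0.001]
ft_force: [0.7, -0.2, -0.8]
grip_width: 0.0299
grasp_force: 0.0
-0.14103095864093815 0.0026795512608878006
```

View pics/w4.png

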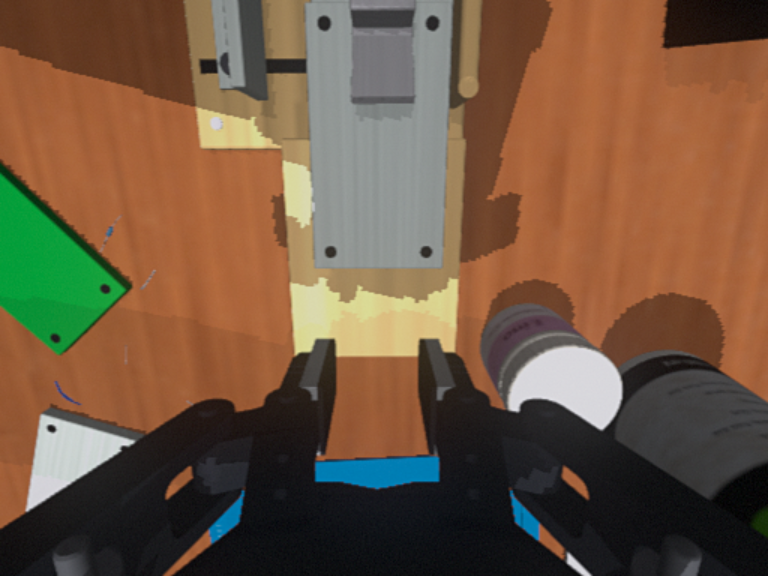

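Run:
```python
from h import *
o=status.get_obs(); cw=cam("wrist",o); a=np.radians(103.1);ux=np.array([np.cos(a),np.sin(a)]);uy=np.array([-ux[1],ux[0]])
h=np.array([.5796,.1245])
q=ray(cw,np.array([(314.5,268.5),(443,267)])/1.5-.2,.0355)[:,:2]-h; print(np.c_[q@ux,q@uy])
# jar cap, finger tips
q=ray(cw,np.array([(566,390),(566,345)])/1.5,.052)[:,:2]-h; print(np.c_[q@ux,q@uy])
q=ray(cw,np.array([(326,340),(428,340),(318,450)])/1.5,o['eef_pos'][2])[:,:2]-h; print(np.c_[q@ux,q@uy],o['eef_pos'])
```

```text
[[-0.11624763  0.03240084]
 [-0.11535293 -0.02809947]]
[[-0.17067514 -0.08602703]
 [-0.14777629 -0.08315629]]
[[-0.13023703  0.0213341 ]
 [-0.13013111 -0.01570752]
 [-0.1770363   0.02588544]] [ 0.60884937 -0.0128706   0.08743479]
```

```bash
python3 -m creep '[[-0.14,0.6,0,0,0,0],[0,0,-2,0,0,0],[0,0,-2,0,0,0],[0,0,-1.4,0,0,0],[0,0,-0.2,0,0,0],[0,0,0,0,0,0],[0,0,0,0,0,0]]' -0.3; python3 -m creep '[[-0.22,0.97,0,0,0,0],[-0.22,0.97,0,0,0,0],[-0.22,0.97,0,0,0,0],[0,0,0,0,0,0]]'
```

```text
clock: 8.7
eef_pos: [0.6087, -0.007, 0.0327]
tool_rot: [0.621, 0.784, 0.001, 0.001]
ft_force: [-0.9, -0.7, 0.0]
grip_width: 0.0299
grasp_force: 0.0
clock: 9.1
eef_pos: [0.601, 0.0236, 0.032]
tool_rot: [0.62, 0.784, 0.0, -0.0]
ft_force: [0.1, 0.0, -0.3]
grip_width: 0.0299
grasp_force: 0.0
```

```bash
python3 -m creep '[[0,0,-0.3,0,0,0],[0,0,0,0,0,0]]'
python3 - <<'E'
from h import *
o=status.get_obs(); im=camera("wrist"); np.save("w5.npy",im)
cv2.imwrite("pics/w5.png",cv2.resize(im,None,fx=1.5,fy=1.5)[...,::-1])
E
```

```text
clock: 9.3
eef_pos: [0.6008, 0.0224, 0.0284]
tool_rot: [0.621, 0.784, 0.0, -0.001]
ft_force: [0.2, 0.3, -0.1]
grip_width: 0.0297
grasp_force: 0.0
```

View pics/w5.png

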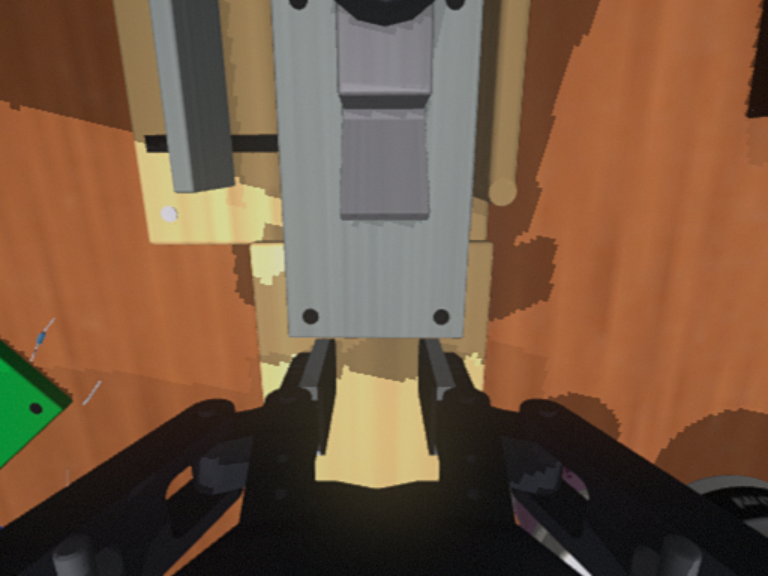

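The fingers sit squarely behind the panel's rear edge at row 337, and the panel stays clear of the wall. I'll keep pushing.

```bash
python3 -m creep '[[-0.22,0.97,0,0,0,0],[-0.22,0.97,0,0,0,0],[-0.22,0.97,0,0,0,0],[-0.07,0.3,0,0,0,0],[0,0,0,0,0,0]]'; python3 -m creep '[[-0.04,0.2,0,0,0,0],[-0.04,0.2,0,0,0,0],[0,0,0,0,0,0]]'
python3 - <<'E'
from h import *
o=status.get_obs(); d=o['eef_pos'][:2]-np.array([.5796,.1245]); a=np.radians(103.1)
print(d@[np.cos(a),np.sin(a)],d@[-np.sin(a),np.cos(a)])
E
```

```text
clock: 9.85
eef_pos: [0.5936, 0.0553, 0.0288]
tool_rot: [0.62, 0.784, 0.0, -0.001]
ft_force: [1.0, 0.7, 0.7]
grip_width: 0.03
grasp_force: 0.0
clock: 10.15
eef_pos: [0.5934, 0.0575, 0.029]
tool_rot: [0.621, 0.784, -0.0, 0.0]
ft_force: [0.6, -2.8, -0.6]
grip_width: 0.0298
grasp_force: 1.6
-0.06834574037455603 0.0017559033557581327
```

```bash
python3 -m creep '[[-0.04,0.2,0,0,0,0],[0,0,0,0,0,0]]'; python3 -m creep '[[-0.04,0.2,0,0,0,0],[0,0,0,0,0,0]]'; python3 -m creep '[[-0.02,0.1,0,0,0,0],[0,0,0,0,0,0]]'
```

```text
clock: 10.35
eef_pos: [0.5934, 0.0578, 0.029]
tool_rot: [0.622, 0.783, -0.001, 0.002]
ft_force: [1.3, -8.2, -0.1]
grip_width: 0.0299
grasp_force: 3.9
clock: 10.55
eef_pos: [0.5935, 0.058, 0.0291]
tool_rot: [0.622, 0.783, -0.002, 0.003]
ft_force: [2.8, -12.1, -1.0]
grip_width: 0.0299
grasp_force: 6.1
clock: 10.75
eef_pos: [0.5935, 0.0581, 0.0291]
tool_rot: [0.622, 0.783, -0.003, 0.004]
ft_force: [3.2, -15.2, -1.3]
grip_width: 0.03
grasp_force: 7.2
```

```bash
python3 -m creep '[[0.15,-0.7,0,0,0,0],[0.22,-0.97,0,0,0,0],[0.22,-0.97,2,0,0,0],[0.22,-0.97,4,0,0,0],[0,0,2,0,0,0],[0,0,0,0,0,0],[0,0,0,0,0,0]]'
python3 - <<'E'
from h import *
import pickle
o=status.get_obs(); im=camera("wrist"); np.save("w6.npy",im); pickle.dump(o,open("w6.pkl","wb"))
cv2.imwrite("pics/w6.png",cv2.resize(im,None,fx=1.5,fy=1.5)[...,::-1])
E
```

```text
clock: 11.45
eef_pos: [0.6004, 0.0271, 0.109]
tool_rot: [0.621, 0.784, 0.001, -0.0]
ft_force: [-0.4, -0.6, -0.5]
grip_width: 0.0303
grasp_force: 0.0
```

View pics/w6.png

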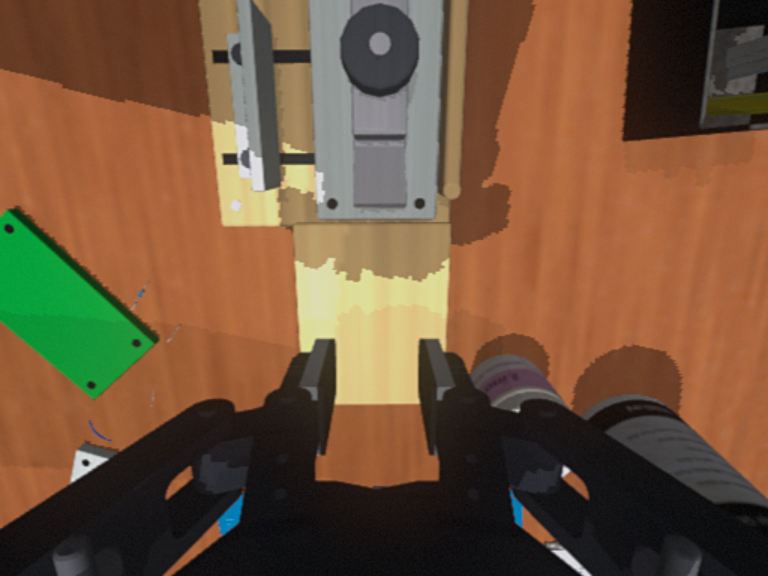

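The panel's rear edge is at row 219, just past the shelf's edge at row 223, which is consistent with home. I'll measure it against the shelf edge (x = -58).

Run:
```python
from h import *
import pickle
o=pickle.load(open("w6.pkl","rb")); cw=cam("wrist",o); a=np.radians(103.1);ux=np.array([np.cos(a),np.sin(a)]);uy=np.array([-ux[1],ux[0]]); h=np.array([.5796,.1245])
def f(n,p,z): q=ray(cw,np.array(p,float)/1.5-.2,z)[:,:2]-h; print(n,np.c_[q@ux,q@uy].round(4).tolist())
f("rear top edge",[(317,219),(437.5,219)],.034)
f("shelf front",[(293,223),(450,223)],.0275); f("shelf back",[(302,404),(420,404)],.0275)
f("wall end/inner",[(443,190)],.046); f("base edge",[(222,226)],.010)
f("guide top: near corners, far",[(254,189),(279,188),(241,0),(262,0)],.048)
f("guide flange",[(243,180)],.013)
```

```text
rear top edge [[-0.0551, 0.0326], [-0.055, -0.0288]]
shelf front [[-0.0581, 0.0462], [-0.0579, -0.0364]]
shelf back [[-0.1659, 0.0464], [-0.1657, -0.024]]
wall end/inner [[-0.0398, -0.0291]]
base edge [[-0.0623, 0.09]]
guide top: near corners, far [[-0.0394, 0.0597], [-0.039, 0.0479], [0.0378, 0.0592], [0.0378, 0.0504]]
guide flange [[-0.0368, 0.0751]]
```

The measurement confirms it: rear edge at x = -55.1 mm, y about +2 mm, square. Next I'll turn the tool 90° and push the guide, whose outer face is at about y = 60 mm, from outside with the flat finger faces. This keeps the knuckles clear of the weight.

```bash
python3 -m creep '[[-1,0,2,0,0,8],[-1,0,0,0,0,8],[-1,0,0,0,0,8],[-1,0,0,0,0,8],[-1,1,0,0,0,8],[-1,1,0,0,0,8],[-1,1,0,0,0,8],[-1,1,0,0,0,8]]'; python3 -m creep '[[-1,1,0,0,0,8],[-1,1,0,0,0,8],[-0.2,1.9,0,0,0,8],[0,0,0,0,0,2],[0,0,0,0,0,0],[0,0,0,0,0,0]]'
python3 - <<'E'
from h import *
o=status.get_obs(); d=o['eef_pos'][:2]-np.array([.5796,.1245]); a=np.radians(103.1)
T=R.from_quat(o['tool_rot']).as_matrix(); print('yaw',np.degrees(np.arctan2(T[1,0],T[0,0])),T[:,2].round(3),o['joint_pos'])
print(d@[np.cos(a),np.sin(a)],d@[-np.sin(a),np.cos(a)])
E
```

```text
clock: 12.3
eef_pos: [0.5184, 0.0673, 0.1268]
tool_rot: [0.108, 0.994, -0.0, -0.002]
ft_force: [-0.0, 0.1, 0.3]
grip_width: 0.0301
grasp_force: 0.0
clock: 12.9
eef_pos: [0.4974, 0.1058, 0.1276]
tool_rot: [-0.115, 0.993, -0.0, -0.001]
ft_force: [-0.0, -0.4, 0.4]
grip_width: 0.03
grasp_force: 0.0
yaw -166.81950521172283 [-0.003 -0.    -1.   ] [ 2.09395069e-01  3.28990545e-01 -1.55063958e-01  1.08930800e+00
  2.03824489e-04 -2.06478946e-02]
0.00038450195092356535 0.08433044168298202
```

```bash
python3 -m creep '[[0,0,-4,0,0,0],[0,0,-4,0,0,0],[0,0,-1.5,0,0,0],[0,0,-0.4,0,0,0],[0,0,0,0,0,0],[0,0,0,0,0,0]]'; python3 -m creep '[[0.97,0.23,0,0,0,0],[0.49,0.11,0,0,0,0],[0.49,0.11,0,0,0,0],[0,0,0,0,0,0]]';  python3 -m creep '[[0.49,0.11,0,0,0,0],[0.49,0.11,0,0,0,0],[0,0,0,0,0,0]]';  python3 -m creep '[[0.29,0.07,0,0,0,0],[0,0,0,0,0,0]]'
```

```text
clock: 13.5
eef_pos: [0.4994, 0.1058, 0.0308]
tool_rot: [-0.115, 0.993, 0.0, 0.001]
ft_force: [0.0, -0.6, -0.4]
grip_width: 0.0301
grasp_force: 0.0
clock: 13.9
eef_pos: [0.5192, 0.1106, 0.0303]
tool_rot: [-0.115, 0.993, 0.0, 0.001]
ft_force: [-0.2, -0.1, -0.4]
grip_width: 0.0296
grasp_force: 0.0
clock: 14.2
eef_pos: [0.5285, 0.1127, 0.0298]
tool_rot: [-0.115, 0.993, 0.0, 0.0]
ft_force: [0.0, 0.2, -0.1]
grip_width: 0.0299
grasp_force: 0.0
clock: 14.4
eef_pos: [0.5308, 0.1132, 0.0297]
tool_rot: [-0.115, 0.993, -0.0, 0.0]
ft_force: [-0.5, -0.2, -0.1]
grip_width: 0.0301
grasp_force: 0.4
```

```bash
python3 -m creep '[[0.2,0.05,0,0,0,0],[0,0,0,0,0,0]]';  python3 -m creep '[[0.15,0.03,0,0,0,0],[0,0,0,0,0,0]]'; python3 -m creep '[[0.15,0.03,0,0,0,0],[0,0,0,0,0,0]]'; python3 -m creep '[[0.15,0.03,0,0,0,0],[0,0,0,0,0,0]]'
```

```text
clock: 14.6
eef_pos: [0.5312, 0.1133, 0.0296]
tool_rot: [-0.115, 0.993, -0.0, -0.001]
ft_force: [-4.6, -1.4, 3.6]
grip_width: 0.0299
grasp_force: 2.5
clock: 14.8
eef_pos: [0.5314, 0.1134, 0.0296]
tool_rot: [-0.115, 0.993, -0.0, -0.003]
ft_force: [-8.9, -1.4, 6.4]
grip_width: 0.0299
grasp_force: 4.1
clock: 15.0
eef_pos: [0.5327, 0.1137, 0.0296]
tool_rot: [-0.115, 0.993, -0.0, -0.003]
ft_force: [-8.0, -2.4, 6.2]
grip_width: 0.0298
grasp_force: 4.3
clock: 15.2
eef_pos: [0.533, 0.1138, 0.0295]
tool_rot: [-0.115, 0.993, -0.0, -0.004]
ft_force: [-11.8, -2.4, 9.6]
grip_width: 0.0299
grasp_force: 5.7
```

```bash
python3 -m creep '[[0.15,0.03,0,0,0,0],[0,0,0,0,0,0]]'; python3 -m creep '[[0.15,0.03,0,0,0,0],[0,0,0,0,0,0]]';python3 -m creep '[[0.15,0.03,0,0,0,0],[0,0,0,0,0,0],[0,0,0,0,0,0]]'
```

```text
clock: 15.4
eef_pos: [0.5329, 0.1138, 0.0294]
tool_rot: [-0.115, 0.993, -0.0, -0.005]
ft_force: [-13.8, -1.8, 11.5]
grip_width: 0.0298
grasp_force: 7.3
clock: 15.6
eef_pos: [0.533, 0.1138, 0.0293]
tool_rot: [-0.115, 0.993, -0.0, -0.007]
ft_force: [-18.0, -2.9, 14.1]
grip_width: 0.03
grasp_force: 9.0
clock: 15.9
eef_pos: [0.5329, 0.1138, 0.0291]
tool_rot: [-0.115, 0.993, -0.001, -0.008]
ft_force: [-20.3, -4.3, 17.5]
grip_width: 0.0298
grasp_force: 10.5
```

Solid stop at y ≈ 37 mm for the outer face, which is snug. I'll back off, rise and check from above.

```bash
python3 -m creep '[[-0.9,-0.2,0,0,0,0],[-1.5,-0.35,0,0,0,0],[-1,-0.2,3,0,0,0],[0,0,4,0,0,0],[0,0,4,0,0,0],[0,0,0,0,0,0],[0,0,0,0,0,0]]'; python3 -m creep '[[-5,0,2,0,0,0],[-5,0,2,0,0,0],[0,-4,0,0,0,0],[0,-4,0,0,0,0],[0,0,0,0,0,0],[0,0,0,0,0,0],[0,0,0,0,0,0]]'
python3 - <<'E'
from h import *
im=camera("top"); np.save("top1.npy",im)
im2=camera("wrist"); print(status.get_obs()['eef_pos'])
a=cv2.resize(im[150:235,190:310],None,fx=6,fy=6,interpolation=cv2.INTER_CUBIC)
cv2.imwrite("pics/end.png",a[...,::-1])
E
```

```text
clock: 16.6
eef_pos: [0.5094, 0.1083, 0.1414]
tool_rot: [-0.115, 0.993, 0.0, 0.003]
ft_force: [-0.7, 0.7, -0.7]
grip_width: 0.0303
grasp_force: 0.0
clock: 17.3
eef_pos: [0.4145, 0.0284, 0.1761]
tool_rot: [-0.115, 0.993, 0.0, -0.001]
ft_force: [-0.3, 0.4, -0.4]
grip_width: 0.0298
grasp_force: 0.0
[0.41461738 0.02873548 0.17636364]
```

View pics/end.png

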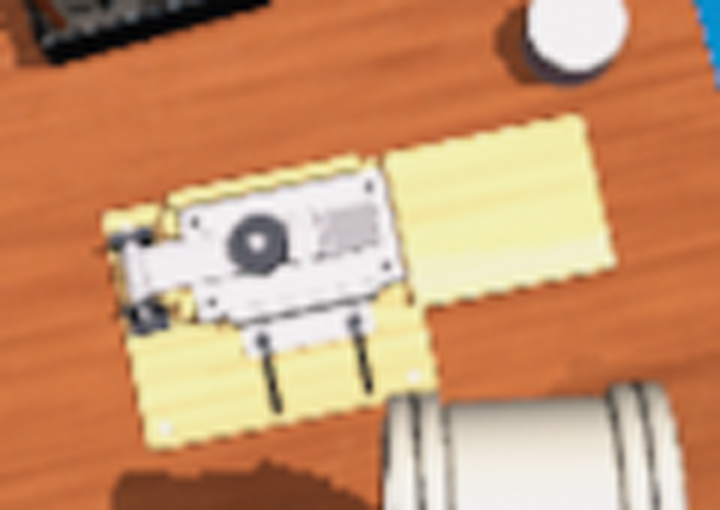

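The view shows the panel home at (290,245), the guide snug along its lower edge at (310,320), and the arm clear. The jar hasn't moved.

```bash
python3 -c "
from workcell import ticket; print(ticket.job_done())"
```

```text
the job is handed in; nothing more can be done
None
```

The long panel is on the pile, home against the back stop under the hold-down arm. The side guide was pushed in afterwards until it stopped firmly against the pile. I never touched the short panel, jar, circuit board or screwdriver, and the job is handed in; no verdict came back.

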